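# Switch the vial sorter's seesaw gate and feed the vials

### The job

The vial sorter's seesaw gate is tipped to its left chute: press down the raised right pad of the rocker bar in front until the gate has rocked fully over to the right. Then push the feed tab all the way towards the gate so that the three vials waiting on the ledge drop onto it and roll to the bottom of the right chute, none of them going left. Just press and push with the fingertips: pick nothing up, do not touch the three vials yourself, leave the things standing round the sorter where they are, and finish with the hand clear.

Things in the scene. Friction and masses are not known exactly. Their poses are not given: they have to be found in the camera images.
- sorter: vial sorter fixed to the bench, 66 mm deep (x), 326 mm wide (y). Origin: centre of its underside, z = 0; x to its back, y to its left; front (-x) faces the robot. Upright plates, the front one clear (outer faces x = +-23 mm, channel 37 mm), 108 mm high within y = +-61 mm, 122 mm for y = -20 to +100 mm. From the middle a chute falls to each side, to an end wall at y = +-150 mm, 54 mm high.
- gate (a joint): seesaw gate, rad: a 90 mm plate in the channel and, on the same shaft, a rocker bar in front. Turns about the sorter's x axis at y = 0, z = 85 mm. -0.3: left end fully down (vials go left); +0.3: right end fully down (vials go right). Starts between -0.3 and -0.23; stops at +-0.3; stays where it is left, about 2 N at a pad moves it.
- right_pad (a point): centre of the top of the round black pad (26 mm across) at the right (-y) end of the rocker bar, at sorter x = -62 mm, 48 mm right of the pivot. About 102 mm above the bench when raised, 74 mm when the gate is fully over. Press it straight down.
- left_pad (a point): centre of the top of the equal pad at the left (+y) end of the rocker bar; it is low at the start and rises as the right one goes down.
- pusher (a joint): feed slide on the ledge, m: 0 drawn back (left); grows as it moves to the sorter's right (-y) towards the gate; stop at 0.056, where all vials are off the ledge. Starts between 0 and 0.010. About 1.5 N moves it; it stays where it is left.
- tab (a point): centre of the ribbed left (+y) face of the feed tab, an upright grey plate on the pusher, 28 mm wide (x), 8 mm thick (y). This point is 16 mm below the tab's top, 48 mm above the ledge, about 155 mm above the bench. Push this face towards the sorter's -y; the space behind it (+y) is free above the 122 mm high plates.
- ledge_edge (a point): middle of the edge of the ledge over the gate (sorter y = +12 mm, 110 mm above the bench). The ledge runs from here to the left (+y), falling away at 4 degrees, so that the vials rest against the pusher and do not roll off by themselves.
- right_chute_end (a point): middle of the floor at the bottom of the right (-y) chute, against its end wall, 20 mm above the bench; the axes are the sorter's. The chute floor rises from here at 19 degrees towards the gate.
- left_chute_end (a point): the same point of the left (+y) chute, which must stay empty
- vial_1: one of the three clear 2 ml vials (12 mm across, 34 mm long) lying on the ledge side by side, across the sorter; number 1 from the ledge's edge. Origin: middle of the vial's bottom; its z axis runs along the vial to the cap, at the start along the sorter's +x.
- vial_3: one of the three clear 2 ml vials (12 mm across, 34 mm long) lying on the ledge side by side, across the sorter; number 2 from the ledge's edge. Origin: middle of the vial's bottom; its z axis runs along the vial to the cap, at the start along the sorter's +x.
- vial_6: one of the three clear 2 ml vials (12 mm across, 34 mm long) lying on the ledge side by side, across the sorter; number 3 from the ledge's edge. Origin: middle of the vial's bottom; its z axis runs along the vial to the cap, at the start along the sorter's +x.
- beaker_50: small beaker, 46 mm across, 59 mm high, standing in front of the sorter's right chute. Bystander: to be left alone. Origin: centre of its underside.
- vial_2: amber vial, 12 mm across, 34 mm high, standing upright in front of the sorter's left chute. Bystander: to be left alone. Origin: centre of its underside.
- beaker_100: beaker, 55 mm across, 71 mm high. Bystander: to be left alone. Origin: centre of its underside.
- lab_timer: timer, 63x68x57 mm. Bystander: to be left alone. Origin: centre of its underside.
- film_box: carton, 57x101x53 mm. Bystander: to be left alone. Origin: centre of its underside.
- label_tape: roll of tape, 100 mm across, 25 mm high. Bystander: to be left alone. Origin: centre of its underside.
- marker_black: marker, 128 mm long, lying. Bystander: to be left alone. Origin: centre of its underside.
- ballpen: pen, 145 mm long, lying. Bystander: to be left alone. Origin: centre of its underside.

How it is judged (in metres and radians):
On the way:
1. the gate is rocked fully over to the right while all three vials still wait on the ledge (value of joint gate above 0.27 rad and height (world z) of each of vial_1, vial_3, vial_6 above 0.105 m), for 0.2 s.
At the end, for the whole second after the job is handed in: The gate is fully over to the right (joint above 0.27 rad) and all three vials lie at rest in the lower part of the right chute: origins between 85 and 150 mm to the right of the sorter's middle, below 60 mm, inside the channel (value of joint gate above 0.27 rad and y of vial_1 in the frame of sorter between -0.15 and -0.085 m and z of each of vial_1, vial_3, vial_6 in the frame of sorter below 0.06 m and x of vial_1 in the frame of sorter between -0.019 and 0.019 m and linear speed of each of vial_1, vial_3, vial_6 below 0.02 m/s and y of vial_3 in the frame of sorter between -0.15 and -0.085 m and x of vial_3 in the frame of sorter between -0.019 and 0.019 m and y of vial_6 in the frame of sorter between -0.15 and -0.085 m and x of vial_6 in the frame of sorter between -0.019 and 0.019 m); the robot touches nothing.
It fails at once if a vial goes down the left side ((y of vial_1 in the frame of sorter above 0.02 m and height (world z) of vial_1 below 0.09 m) or (y of vial_3 in the frame of sorter above 0.02 m and height (world z) of vial_3 below 0.09 m) or (y of vial_6 in the frame of sorter above 0.02 m and height (world z) of vial_6 below 0.09 m)).
It fails at once if a vial is touched by the robot (contact force between any of the fingers, the arm and vial_1 above 0.3 N or contact force between any of the fingers, the arm and vial_3 above 0.3 N or contact force between any of the fingers, the arm and vial_6 above 0.3 N).
It fails at once if a vial is lifted (height (world z) of any of vial_1, vial_3, vial_6 above 0.15 m).
It fails at once if a vial falls out of the sorter (height (world z) of any of vial_1, vial_3, vial_6 below 0.015 m).
It fails at once if something standing round the sorter is moved by more than 20 mm (distance of any of beaker_50, vial_2, beaker_100, lab_timer, film_box, label_tape, marker_black, ballpen from where it was at the start of the episode above 0.02 m).
It also fails if it takes over 42 s, if anything falls off the work surface, if the arm or the gripper's body presses on something with over 40 N, if the wrist force passes 120 N, or if a joint passes its speed limit or range.

### The arm

A 6-joint arm with a two-finger parallel gripper is mounted at the origin on a cart in front of the work surface, level with it; the furniture and walls round the work are solid. World frame = base frame: x ahead of the robot, y to its left, z up, the work surface at z = 0. Lengths are in mm, angles in rad, forces in N, time in s.
With the tool pointing down it reaches from about 300 to 775 mm from the base axis. Payload 14.6 kg.
Tool frame: the origin (TCP) lies midway between the tips of the shut fingers; the grasp point (between the pads) lies 19 mm behind it; z points along the fingers, y is the line along which they close (so a half turn about z gives the same grasp; the last joint's range is limited). The gripper opens to 94 mm and grips with 3 to 60 N. Pads are 16 mm wide; open, the fingers measure 119 mm over their backs; the gripper's body (75 mm by 177 mm) begins 78 mm behind the grasp point.
Start: joints at [1.165, 0.3, 1.521, -0, 1.321, -0.067], TCP at [182.793, 518.725, 205.446] pointing down, gripper open.
Joint ranges: [-3.03, 3.03], [-0.79, 2.21], [0.23, 2.52], [-1.04, 4.18], [0, 3.07], [-2.55, 2.55]. Speed limits (rad/s): [2.22, 2.22, 2.57, 3.14, 3.14, 3.14].

### API

Orientations are given as [roll, pitch, yaw] about the fixed x, y, z axes, in that order (R = Rz(yaw) Ry(pitch) Rx(roll)).
In Python, from cell import manip, camera gives the robot as it stands.
- The arm moves only by the tool move_arm, never from a script. Its arguments are lists of equal length, an entry for each row: "dp": the shift along the world's x, y, z in mm, a list of three; "rotation": the turn, a rotation vector about the world's x, y, z in rad, a list of three; "hand": the opening, from 0 (shut) to 1 (fully open). A call has 1 to 10 rows; each row shifts and turns the commanded pose from where the row before left it; what a row does not reach is not made up. A row lasts 1/8 s, in which the tool goes at most 62.5 mm and 10.7 degrees, less where a joint would pass 70% of its speed; a pose out of reach is approached as far as the arm can. A call with a gripper value outside its range is refused whole. The fingers move at their own pace and stop on an object; "newtons" is the grip in N (left out, the last holds). Time passes only in rows, so rows that do not move let the fingers close. It gives the time, the measured TCP pose, the force, the opening and the grip force at its end, in the units of the state.
- manip.read_state(): the state, without advancing time (a new reading comes with each control period).
- camera(name): name is "scene" or "top" or "wrist"; returns a dict with "image" (400x640x3 uint8, red, green, blue), "fx", "fy", "cx", "cy" (pixels), "R" (3x3) and "t" (3): a world point X has camera coordinates R X + t; the wrist camera has in their place "mount" (4x4, takes a point from camera to tool coordinates, whose origin is the TCP and whose axes are the flange's). Camera axes: x right, y down, z forward; pixel columns grow to the right and rows downward; lengths in mm; the calibration is good to about 2 mm. A picture is of the moment at which its call begins: read the wrist's pose just before it. There is no depth.
- manip.sign_off(): hands the job in; it is judged then, once.
The state is a dict: "clock": time; "joints": joint angles; "qd": joint speeds; "effort": joint torques, N m; "eef_pos": TCP position; "eef_rot": TCP orientation; "wrist_force": force on the tool from outside, world axes, zero at the start; "moment": the same for the moment, N m; "finger_gap": finger opening in mm; "finger_force": force on a finger pad.
Only numpy, scipy, OpenCV 4.12 (cv2) and the standard library are available. Lean on these libraries where they do the work, as an engineer would, in place of code of your own. Each camera call takes 0.05 s, during which the arm holds its last target. There are 200 camera calls.

## Working session

There is one attempt and no reset: what is moved stays moved. The work goes in short steps, Python scripts to look and compute and a tool call to move; the robot and the scene stay as the last step left them, time stands still between calls to the robot, and variables do not carry over. Pictures are saved under pics/ and viewed, at most 10 in all, crops included, and the job is handed in when it is done.

Besides the shell and the picture viewer there is one more tool, called by a JSON object that holds its "fn" and its "kwargs", one argument or row to a line. move_arm: Moves the arm, as the interface text tells. Its arguments: {"type":"object","properties":{"dp":{"type":"array","items":{"type":"array","items":{"type":"number"}}},"rotation":{"type":"array","items":{"type":"array","items":{"type":"number"}}},"hand":{"type":"array","items":{"type":"number"}},"newtons":{"type":"number"}},"required":["dp","rotation","hand"]}

```bash
mkdir -p pics; python3 - <<'E'
from cell import manip, camera
import cv2,pickle
d={}
for n in("scene","top"):
    c=camera(n); d[n]=c; cv2.imwrite(f"pics/{n}0.png",c["image"][:,:,::-1])
pickle.dump(d,open("c0.pkl","wb"))
s=manip.read_state(); print({k:s[k] for k in("clock","eef_pos","eef_rot","finger_gap","wrist_force")})
for n in d: print(n,d[n]["fx"],d[n]["R"],d[n]["t"])
E
```

```text
{'clock': 0.1, 'eef_pos': array([182.72217101, 518.52018027, 204.94191313]), 'eef_rot': array([-3.14054554e+00, -5.98380079e-05,  2.80274623e+00]), 'finger_gap': 93.7382972596999, 'wrist_force': array([ 0.33208523, -0.28176027, -0.48480397])}
scene 454.96857216226573 [[-0.35425809 -0.93510967 -0.00843254]
 [-0.75805895  0.2924408  -0.58294512]
 [ 0.54758363 -0.20012066 -0.81246777]] [ 144.65640141  454.82783994 1372.35644282]
top 398.88121722530826 [[-0.00260446 -0.99999354 -0.00247662]
 [-0.98400805  0.00300392 -0.17809869]
 [ 0.17810498  0.00197316 -0.98400951]] [ -14.44617863  535.47233466 1095.76567918]
```

View pics/scene0.png

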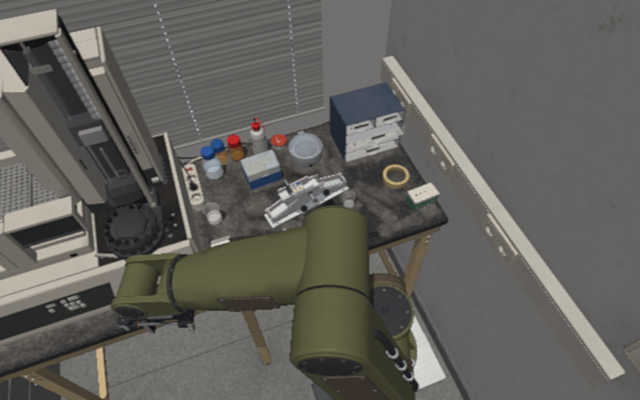

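View pics/top0.png

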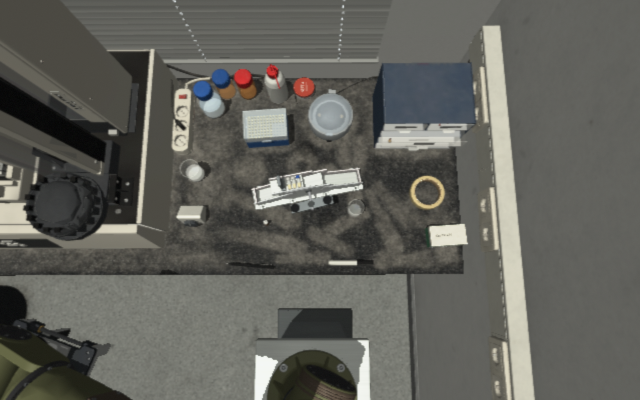

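The sorter is at about (307,188) in the top view, with its black pads near (295,208) and (333,200). In the scene view it is at about (307,198). I'll enlarge both.

```bash
python3 - <<'E'
import pickle,cv2,numpy as np
d=pickle.load(open("c0.pkl","rb"))
a=cv2.resize(d["top"]["image"][155:225,240:375],None,fx=5.9,fy=5.9,interpolation=cv2.INTER_CUBIC)[:300]
a=cv2.resize(d["top"]["image"][160:220,245:375],(650,300),interpolation=cv2.INTER_CUBIC)
b=cv2.resize(d["scene"]["image"][168:228,250:380],(650,300),interpolation=cv2.INTER_CUBIC)
cv2.imwrite("pics/crop.png",np.vstack([a,b])[:,:,::-1])
E
```

```text
(no output)
```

View pics/crop.png

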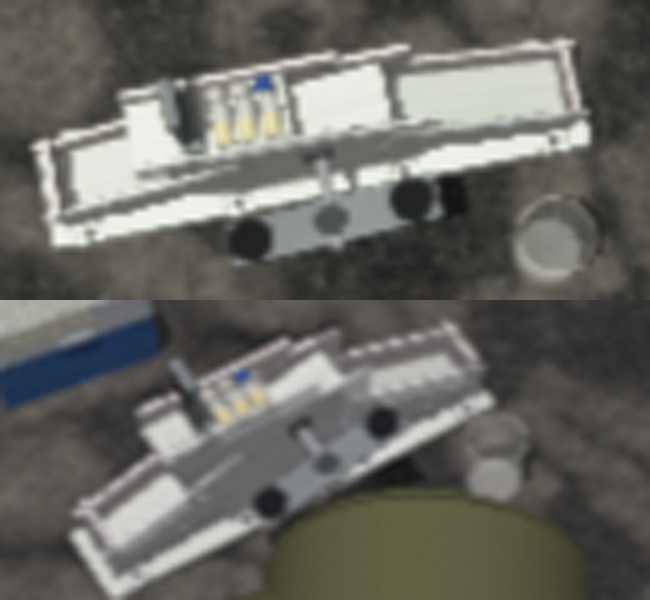

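The enlarged top view shows the raised right pad at crop (412,198), the low left pad at (251,239), and the tab at about (170,95). The vial caps run from (222,132) to (270,122). In the scene half the right pad is at (382,121), the left pad at (270,201) and the tab top at about (180,62).

```bash
cat > h.py <<'E'
import numpy as np
def ray(c,u,v):
    d=c["R"].T@np.array([(u-c["cx"])/c["fx"],(v-c["cy"])/c["fy"],1]); return -c["R"].T@c["t"],d/np.linalg.norm(d)
def onz(c,u,v,z):
    o,d=ray(c,u,v); return o+d*(z-o[2])/d[2]
def tri(*rs):
    A=sum(np.eye(3)-np.outer(d,d) for o,d in rs); b=sum((np.eye(3)-np.outer(d,d))@o for o,d in rs); return np.linalg.solve(A,b)
E
python3 - <<'E'
import pickle,numpy as np
from h import *
np.set_printoptions(precision=1,suppress=True)
d=pickle.load(open("c0.pkl","rb"));T,S=d["top"],d["scene"]
t=lambda x,y:(244.6+x/5,159.6+y/5)
s=lambda x,y:(249.6+x/5,167.6+y/5)
R=onz(T,*t(412,198),102);L=onz(T,*t(251,239),74)
print("R",R,"L",L,np.linalg.norm(R-L),"tri",tri(ray(T,*t(412,198)),ray(S,*s(382,121))),tri(ray(T,*t(251,239)),ray(S,*s(270,201))))
yax=(L-R)[:2];yax/=np.linalg.norm(yax);xax=np.array([yax[1],-yax[0]])
yaw=np.arctan2(xax[1],xax[0]);print("yaw",yaw,xax,yax)
O=(R+L)[:2]/2+62*xax;print("origin",O)
# corners rim of end walls at z=54 top
for q in [(38,148),(55,240),(572,45),(585,140)]:
    p=onz(T,*t(*q),54)[:2]-O;print(q,p@xax,p@yax)
for q in [(168,82),(168,95),(160,85),(178,85)]:
    P=onz(T,*t(*q),171);p=P[:2]-O;print("tab",q,P,p@xax,p@yax)
for q in [(222,132),(246,128),(270,122)]:
    p=onz(T,*t(*q),116)[:2]-O;print("vial",p@xax,p@yax)
E
```

```text
R [532.3 -43.  102. ] L [514.5  46.5  74. ] 95.44482324016033 tri [533.  -42.1 100.1] [515.4  47.9  72.2]
yaw 0.19628990822944756 [1.  0.2] [-0.2  1. ]
origin [584.2  13.9]
(38, 148) 17.69706890570181 156.0352549781464
(55, 240) -36.987122719327324 155.59900037131254
(572, 45) 16.518602099239203 -157.457026090345
(585, 140) -39.8980384907094 -152.62362215229675
tab (168, 82) [580.7  84.3 171. ] 10.382431937237618 69.78263652841618
tab (168, 95) [573.8  84.2 171. ] 3.592508181003275 71.02868761770321
tab (160, 85) [579.2  88.4 171. ] 9.633759732236603 74.12432820040087
tab (178, 85) [579.1  79.1 171. ] 7.7895214488953615 65.00322048787567
vial -8.384442295640083 48.93549182100924
vial -8.782126130100657 35.747425814636244
vial -8.087264708359898 22.339658356616162
```

Everything agrees: the pads are 95 mm apart, the triangulated heights are right, and the end walls fall where they should. The sorter origin is at about (584,14), yaw 0.19. I'm moving to above the right pad with the fingers shut and their closing line along the sorter's y.

{"fn": "move_arm", "kwargs": {
  "dp": [
    [0, -20, 30],
    [0, -50, 25],
    [0, -55, 0],
    [10, -55, 0],
    [20, -55, 0],
    [30, -55, 0],
    [40, -50, 0],
    [40, -50, 0],
    [40, -50, 0],
    [40, -40, 0]
  ],
  "rotation": [
    [0, 0, 0],
    [0, 0, 0.06],
    [0, 0, 0.06],
    [0, 0, 0.06],
    [0, 0, 0.06],
    [0, 0, 0.06],
    [0, 0, 0.06],
    [0, 0, 0.06],
    [0, 0, 0.06],
    [0, 0, 0.05]
  ],
  "hand": [0, 0, 0, 0, 0, 0, 0, 0, 0, 0]
}}

```text
clock: 1.35
eef_pos: [400.7, 40.3, 260.5]
eef_rot: [-3.142, 0.0, -2.95]
wrist_force: [1.0, 0.8, 0.5]
finger_gap: 0.7
finger_force: 0.0
```

{"fn": "move_arm", "kwargs": {
  "dp": [
    [40, -30, 0],
    [40, -30, -10],
    [40, -20, -30],
    [10, -2, -30],
    [0, 0, -20],
    [0, 0, 0]
  ],
  "rotation": [
    [0, 0, 0],
    [0, 0, 0],
    [0, 0, 0],
    [0, 0, 0],
    [0, 0, 0],
    [0, 0, 0]
  ],
  "hand": [0, 0, 0, 0, 0, 0]
}}

```text
clock: 2.1
eef_pos: [529.1, -39.5, 169.0]
eef_rot: [3.141, -0.003, -2.95]
wrist_force: [-0.8, -0.1, 1.8]
finger_gap: 0.6
finger_force: 0.0
```

```bash
python3 - <<'E'
from cell import manip, camera
import cv2,pickle,numpy as np
s=manip.read_state();c=camera("wrist");pickle.dump((s,c),open("w1.pkl","wb"))
print(s["clock"],s["eef_pos"],s["eef_rot"],c["mount"])
cv2.imwrite("pics/w1.png",c["image"][:,:,::-1])
E
```

```text
2.1 [529.12666117 -39.50086853 169.00556393] [ 3.14054545e+00 -3.12429183e-03 -2.95043282e+00] [[ 1.85059552e-04 -9.58980968e-01 -2.83470403e-01  8.41140351e+01]
 [ 9.99999910e-01  2.85921692e-04 -3.14438207e-04  1.03126733e+00]
 [ 3.82590593e-04 -2.83470319e-01  9.58980934e-01 -1.79868883e+02]
 [ 0.00000000e+00  0.00000000e+00  0.00000000e+00  1.00000000e+00]]
```

View pics/w1.png

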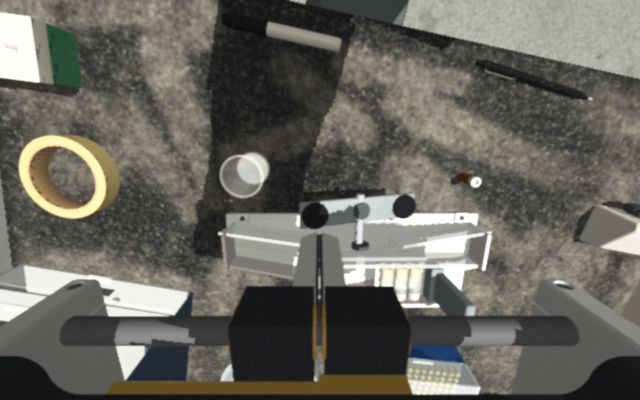

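The wrist view shows the right pad at (315,215), the left pad at (403,206) and the tab top running from about (437,280) to (468,305). The fingers end just below the right pad.

```bash
cat >> h.py <<'E'
from scipy.spatial.transform import Rotation as Ro
def wcam(s,c):
    Rt=Ro.from_euler("xyz",s["eef_rot"]).as_matrix(); M=c["mount"]
    Rc=(Rt@M[:3,:3]); p=Rt@M[:3,3]+s["eef_pos"]
    return dict(c,R=Rc.T,t=-Rc.T@p)
E
python3 - <<'E'
import pickle,numpy as np
from h import *
np.set_printoptions(precision=1,suppress=True)
s,c=pickle.load(open("w1.pkl","rb"));c=wcam(s,c)
R=onz(c,315,215,102);L=onz(c,403,206,74);print(R,L)
y=(L-R)[:2];y/=np.linalg.norm(y);x=np.array([y[1],-y[0]]);print(np.arctan2(x[1],x[0]),(R+L)[:2]/2+62*x)
for q in[(437,280),(468,310),(463,283)]: print(onz(c,*q,171))
E
```

```text
[529.4 -42.2 102. ] [511.9  46.3  74. ]
0.19473210569752322 [581.5  14.1]
[538.2  50.1 171. ]
[558.2  80.6 171. ]
[537.   69.3 171. ]
```

{"fn": "move_arm", "kwargs": {
  "dp": [
    [2, -3, -20],
    [0, 0, -25],
    [0, 0, -15],
    [0, 0, -6],
    [0, 0, -6],
    [0, 0, -6],
    [0, 0, -6],
    [0, 0, -6]
  ],
  "rotation": [
    [0, 0, 0],
    [0, 0, 0],
    [0, 0, 0],
    [0, 0, 0],
    [0, 0, 0],
    [0, 0, 0],
    [0, 0, 0],
    [0, 0, 0]
  ],
  "hand": [0, 0, 0, 0, 0, 0, 0, 0]
}}

```text
clock: 3.15
eef_pos: [532.1, -42.6, 80.3]
eef_rot: [-3.141, 0.001, -2.951]
wrist_force: [1.4, 0.8, 3.1]
finger_gap: 0.3
finger_force: 1.3
```

{"fn": "move_arm", "kwargs": {
  "dp": [
    [0, 0, -3],
    [0, 0, -3],
    [0, 0, -2],
    [0, 0, -2],
    [0, 0, 0]
  ],
  "rotation": [
    [0, 0, 0],
    [0, 0, 0],
    [0, 0, 0],
    [0, 0, 0],
    [0, 0, 0]
  ],
  "hand": [0, 0, 0, 0, 0]
}}

```text
clock: 3.78
eef_pos: [532.3, -42.4, 74.0]
eef_rot: [-3.141, 0.002, -2.95]
wrist_force: [-19.2, 3.3, 46.1]
finger_gap: 0.3
finger_force: 20.8
```

The bar is against its stop at z = 74. I'm lifting off and moving to the left of the tab.

{"fn": "move_arm", "kwargs": {
  "dp": [
    [0, 0, 10],
    [0, 0, 30],
    [0, 0, 40],
    [-5, 20, 40],
    [-10, 45, 20],
    [-5, 50, 0],
    [0, 35, 0],
    [0, 0, 0],
    [0, 0, 0]
  ],
  "rotation": [
    [0, 0, 0],
    [0, 0, 0],
    [0, 0, 0],
    [0, 0, 0],
    [0, 0, 0],
    [0, 0, 0],
    [0, 0, 0],
    [0, 0, 0],
    [0, 0, 0]
  ],
  "hand": [0, 0, 0, 0, 0, 0, 0, 0, 0]
}}

```text
clock: 4.9
eef_pos: [511.7, 107.0, 210.1]
eef_rot: [-3.141, -0.001, -2.95]
wrist_force: [0.2, -0.3, 0.1]
finger_gap: 0.5
finger_force: 0.0
```

```bash
python3 - <<'E'
from cell import manip, camera
import cv2,pickle,numpy as np
s=manip.read_state();c=camera("wrist");t=camera("top");pickle.dump((s,c,t),open("w2.pkl","wb"))
print(s["clock"],s["eef_pos"],s["eef_rot"])
b=cv2.resize(t["image"][160:220,245:375],(640,295),interpolation=cv2.INTER_CUBIC)
cv2.imwrite("pics/w2.png",np.vstack([c["image"][100:],b])[:,:,::-1])
E
```

```text
4.9 [511.72588312 106.95868165 210.12185762] [-3.14142142e+00 -7.65407309e-04 -2.95027723e+00]
```

View pics/w2.png

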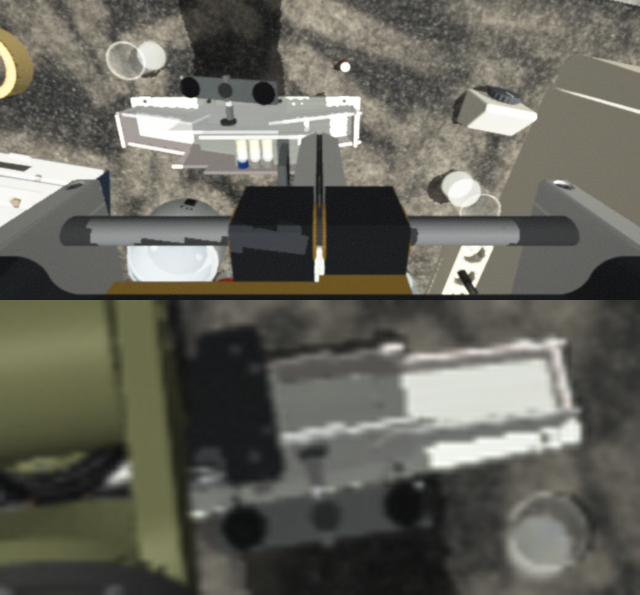

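In the wrist view the right pad is now at (190,188), the left pad at (263,193), and the three vials still wait at (242–265,250). The tab is at about x = 278–290, from row 237 down, behind the finger.

```bash
python3 - <<'E'
import pickle,numpy as np
from h import *
np.set_printoptions(precision=1,suppress=True)
s,c,t=pickle.load(open("w2.pkl","rb"));c=wcam(s,c)
y=np.array([-np.sin(.195),np.cos(.195)]);x=np.array([y[1],-y[0]]);O=np.array([583,14])
print(onz(c,190,188,74),onz(c,263,193,102))
for q in[(278,240),(289,240),(278,285),(289,285)]:
    P=onz(c,*q,171);p=P[:2]-O;print(P,p@x,p@y)
E
```

```text
[530.5 -40.9  74. ] [512.2  47.4 102. ]
[530.8  76.2 171. ] -39.187629342499456 71.10765780181484
[529.   85.3 171. ] -39.15721172999034 80.45783938920681
[573.9  82.7 171. ] 4.426569908850681 69.1473464435067
[572.1  92.3 171. ] 4.457483916486268 78.98312406553747
```

```bash
python3 - <<'E'
import pickle,cv2
s,c,t=pickle.load(open("w2.pkl","rb"))
cv2.imwrite("pics/w2c.png",cv2.resize(c["image"][210:300,220:330],None,fx=6,fy=6,interpolation=cv2.INTER_CUBIC)[:,:,::-1])
E
```

```text
(no output)
```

View pics/w2c.png

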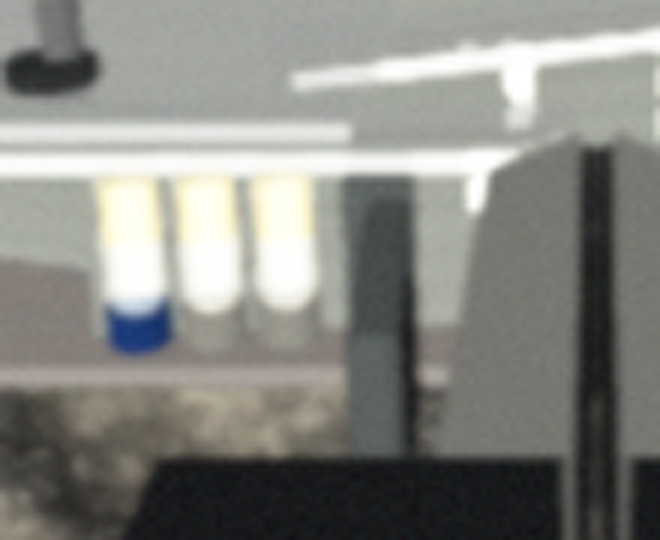

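The tab's left face is at sorter y ≈ 74–78, centred on x ≈ 0, and all three vials are in place. I'll lower the fingertips behind it to z 145 at sorter y ≈ 106, clear of the 122 mm plates.

{"fn": "move_arm", "kwargs": {
  "dp": [
    [20, 12, 0],
    [30, 0, 0],
    [1, 0, -25],
    [0, 0, -25],
    [0, 0, -15],
    [0, 0, 0]
  ],
  "rotation": [
    [0, 0, 0],
    [0, 0, 0],
    [0, 0, 0],
    [0, 0, 0],
    [0, 0, 0],
    [0, 0, 0]
  ],
  "hand": [0, 0, 0, 0, 0, 0]
}}

```text
clock: 5.75
eef_pos: [562.6, 118.9, 144.8]
eef_rot: [3.142, -0.001, -2.951]
wrist_force: [0.3, -0.8, 0.5]
finger_gap: 0.4
finger_force: 0.0
```

{"fn": "move_arm", "kwargs": {
  "dp": [
    [1, -5, 0],
    [1, -5, 0],
    [1, -5, 0],
    [1, -5, 0],
    [1, -5, 0],
    [1, -5, 0],
    [1, -5, 0],
    [1, -5, 0],
    [1, -5, 0],
    [1, -5, 0]
  ],
  "rotation": [
    [0, 0, 0],
    [0, 0, 0],
    [0, 0, 0],
    [0, 0, 0],
    [0, 0, 0],
    [0, 0, 0],
    [0, 0, 0],
    [0, 0, 0],
    [0, 0, 0],
    [0, 0, 0]
  ],
  "hand": [0, 0, 0, 0, 0, 0, 0, 0, 0, 0]
}}

```text
clock: 7.0
eef_pos: [572.9, 69.1, 145.4]
eef_rot: [-3.142, 0.0, -2.95]
wrist_force: [0.2, 1.0, 0.8]
finger_gap: 0.8
finger_force: 0.7
```

{"fn": "move_arm", "kwargs": {
  "dp": [
    [1, -4, 0],
    [1, -4, 0],
    [1, -4, 0],
    [1, -4, 0],
    [0, -3, 0],
    [0, 0, 0]
  ],
  "rotation": [
    [0, 0, 0],
    [0, 0, 0],
    [0, 0, 0],
    [0, 0, 0],
    [0, 0, 0],
    [0, 0, 0]
  ],
  "hand": [0, 0, 0, 0, 0, 0]
}}

```text
clock: 7.75
eef_pos: [576.9, 50.2, 145.4]
eef_rot: [-3.141, -0.0, -2.951]
wrist_force: [0.1, -0.2, -0.1]
finger_gap: 0.5
finger_force: 0.0
```

{"fn": "move_arm", "kwargs": {
  "dp": [
    [1, -4, 0],
    [1, -4, 0],
    [0, -3, 0],
    [1, -3, 0],
    [0, 0, 0]
  ],
  "rotation": [
    [0, 0, 0],
    [0, 0, 0],
    [0, 0, 0],
    [0, 0, 0],
    [0, 0, 0]
  ],
  "hand": [0, 0, 0, 0, 0]
}}

```text
clock: 8.38
eef_pos: [577.6, 47.2, 146.0]
eef_rot: [3.125, -0.001, -2.945]
wrist_force: [-20.4, 73.2, 13.2]
finger_gap: 0.1
finger_force: 38.0
```

The pusher is firmly against its stop. I'm backing off, lifting clear and checking.

{"fn": "move_arm", "kwargs": {
  "dp": [
    [-2, 10, 0],
    [-2, 14, 0],
    [-2, 14, 0],
    [0, 0, 40],
    [0, 0, 50],
    [-40, 10, 20],
    [-50, 20, 0],
    [-50, 40, 0],
    [-30, 40, 0],
    [0, 0, 0]
  ],
  "rotation": [
    [0, 0, 0],
    [0, 0, 0],
    [0, 0, 0],
    [0, 0, 0],
    [0, 0, 0],
    [0, 0, 0],
    [0, 0, 0],
    [0, 0, 0],
    [0, 0, 0],
    [0, 0, 0]
  ],
  "hand": [0, 0, 0, 0, 0, 0, 0, 0, 0, 0]
}}

```text
clock: 9.62
eef_pos: [403.7, 185.2, 256.0]
eef_rot: [3.141, 0.001, -2.947]
wrist_force: [-0.1, 0.0, 0.2]
finger_gap: 0.6
finger_force: 0.0
```

```bash
python3 - <<'E'
from cell import manip, camera
import cv2,pickle,numpy as np
s=manip.read_state();c=camera("wrist");t=camera("top");pickle.dump((s,c,t),open("w3.pkl","wb"))
print(s["clock"],s["eef_pos"],s["wrist_force"])
b=cv2.resize(t["image"][160:220,245:375],(640,295),interpolation=cv2.INTER_CUBIC)
cv2.imwrite("pics/w3.png",np.vstack([c["image"][100:],b])[:,:,::-1])
E
```

```text
9.625 [403.70713476 185.18053425 255.98593991] [-0.07502102  0.00647578  0.20145531]
```

View pics/w3.png

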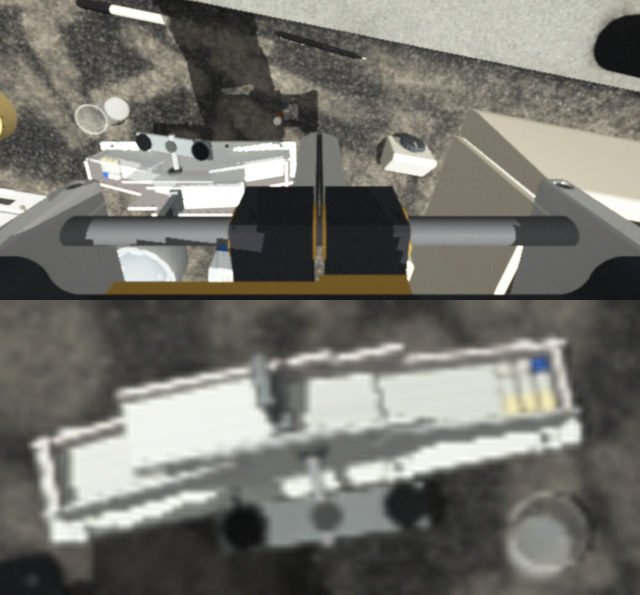

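The top view shows all three vials side by side against the right end wall, at crop (512–545,385). The left chute and ledge are empty, the gate plate slopes to the right and the hand is clear. I'll check the gate angle quickly from the pad positions, then hand in.

```bash
python3 - <<'E'
import pickle,numpy as np
from h import *
from cell import manip
s,c,t=pickle.load(open("w3.pkl","rb"));c=wcam(s,c)
q=lambda x,y:(244.6+x/4.923,159.6+(y-300)/4.923)
for a,b in((q(405,503),(144,242)),(q(245,526),(201,251))): print(np.round(tri(ray(t,*a),ray(c,*b))))
print(manip.sign_off())
E
```

```text
[533. -44.  67.]
[516.  47.  93.]
the job is handed in; nothing more can be done
None
```

I rocked the gate fully to the right and pushed the feed tab to its stop. All three vials now lie against the right end wall, the left chute is empty, the hand is clear, and the job is handed in at about 10 s; no verdict came back.

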